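# Shut and pin the camp kitchen box

### The arm

A 6-joint arm with a two-finger parallel gripper is mounted at the origin on a cart in front of the work surface, level with it; the furniture and walls round the work are solid. World frame = base frame: x ahead of the robot, y to its left, z up, the work surface at z = 0. Lengths are in m, angles in degrees, forces in N, time in s.
With the tool pointing down it reaches from about 0.4 to 0.825 m from the base axis. Payload 7 kg.
Tool frame: the origin (TCP) lies midway between the tips of the shut fingers; the grasp point (between the pads) lies r.grip_depth behind it (r.grip_depth is the distance from the TCP to the grasp point, in m); z points along the fingers, y is the line along which they close (so a half turn about z gives the same grasp; the last joint's range is limited). The gripper opens to 88 mm and grips with 3 to 60 N. Pads are 19 mm wide; open, the fingers measure 130 mm over their backs; the gripper's body (78 mm by 193 mm) begins 47 mm behind the grasp point.
Start: joints at [84.116, 20.546, 0.682, 0, -70.136, -16.507], TCP at [0.257, 0.624, 0.227] pointing down, gripper open.
Joint ranges: [-176.03, 176.03], [-82.01, 121.73], [-58.28, 71.71], [-173.87, 95.51], [-174.79, -0.11], [-173.66, 173.66]. Speed limits (degrees/s): [136.94, 136.94, 172.46, 180, 180, 180].

### API

Orientations are given as [roll, pitch, yaw] about the fixed x, y, z axes, in that order (R = Rz(yaw) Ry(pitch) Rx(roll)).
In Python, from plant import r gives the robot as it stands.
- The arm moves only by the tool drive_effector, called after "Call:" as a command line: name --argument value ..., lists and objects as JSON in quotes. Schema: {"type":"object","properties":{"rows":{"type":"array","items":{"type":"object","properties":{"d":{"type":"array","items":{"type":"number"},"minItems":3,"maxItems":3},"rotvec":{"type":"array","items":{"type":"number"},"minItems":3,"maxItems":3}},"additionalProperties":false},"minItems":1,"maxItems":12},"jaw":{"type":"number"},"squeeze":{"type":"number"},"only":{"type":"string"},"quiet":{"type":"boolean"},"lines":{"type":"string"}},"required":["rows"],"additionalProperties":false}. rows is a list of rows, 1 to 12 of them, each an object with the fields d (a list: dx, dy, dz in parts of the range, where 1.0 means 0.8 m), rotvec (a list: a rotation vector rx, ry, rz in shares of 360 degrees (1.0 is 360 degrees)); a field left out counts as zero; each row is the pose to reach, as a shift and turn from the pose commanded when the call began, along the tool's axes at that moment; what a row does not reach only later rows make up. A row lasts 1/12 s, in which the tool goes at most 0.0417 m and 7.16 degrees, less where a joint would pass 70% of its speed; a pose out of reach is approached as far as the arm can. jaw is the finger opening in m, set as the call begins (left out keeps the last). The fingers move at their own pace and stop on an object; squeeze is the grip in N (left out, the last holds). Time passes only in rows, so rows that do not move let the fingers close. The tool returns the time, the measured TCP pose, the force, the opening and the grip force at its end. only (a regular expression) keeps the lines of the reply that match it, lines (a string "A,B") keeps lines A to B, and quiet returns only ok. A shift or turn number past 1, either way, is cut back to 1. Input that does not fit is refused with a message, and nothing moves.
- r.get_state(): the state, without advancing time (a new reading comes with each control period).
- r.capture(name): name is "side" or "top"; returns a dict with "frame" (384x512x3 uint8, red, green, blue), "z_map" (384x512 float32, m along the optical axis (not along the pixel's ray), 0 where there is no reading), "fx", "fy", "cx", "cy" (pixels), "cam_to_world" (4x4, takes a point from camera to world coordinates). Camera axes: x right, y down, z forward; pixel columns grow to the right and rows downward; lengths in m; the calibration is good to about 2 mm. A picture is of the moment at which its call begins.
- r.close_job(): hands the job in; it is judged then, once.
The state is a dict: "time_s": time; "joints": joint angles; "qd": joint speeds; "joint_torque": joint torques, N m; "tcp_pos": TCP position; "eef_rot": TCP orientation; "contact_force": force on the tool from outside, world axes, zero at the start; "moment": the same for the moment, N m; "gripper_width": finger opening in m; "gripper_force": force on a finger pad.
Only numpy, scipy, OpenCV 4.12 (cv2) and the standard library are available. Lean on these libraries where they do the work, as an engineer would, in place of code of your own. Each camera call takes 0.05 s, during which the arm holds its last target. There are 200 camera calls.

### The job

Get the wooden camp box ready for the road: shut its lid, swing the steel hasp down over the two eyes on the front, and put the retaining pin from the white pot down through both eyes, in front of the hasp, until its collar sits on the upper eye and the pin holds the hasp in tight. The keeper with the eyes can sit a little to either side, so feel for the opening, and a sprung bumper behind the hasp resists, so push the pin home, but do not force it. Leave the pot standing, and the salt shaker, the pepper mill and the mug where they are.

Things in the scene. Friction and masses are not known exactly. Their poses are not given: they have to be found in the camera images.
- box: Plywood box with a hinged lid, fixed in place; 200 deep (its x), 220 wide (its y), 180 high with the lid shut (seam at 150). Origin: centre of the underside on the worktop; -x is its front (towards the robot), y runs along the front, z up. The steel keeper with its two eyes is in the middle of the front, the hasp's hinge above it.
- lid (a joint): Angle of the lid about its hinge along the top rear edge (box x = +100, z = 150): 0 shut, grows as the front edge rises. The stiff hinge leaves the lid where it is put; 3 to 5 N down on it near the front moves it.
- lid_front (a point): Middle of the lid's upper front edge (180 above the worktop when shut). The lid is a flat cap 200 x 220 x 30; press it beside the hasp, not on it.
- hasp (a joint): Angle of the hasp about its hinge, relative to the lid: 0 = hanging flat against the keeper (fully home), 1.57 = straight out forwards, 3.14 = straight up, at most 3.4. Its stiff hinge (0.1 N m) leaves it where it is put. A sprung rubber bumper between the eyes holds the unpinned hasp off at about 0.08; it gives with 4 to 8 N at the hasp's bridge.
- hasp_hinge (a point): Middle of the hasp's hinge axis, which runs along the box's y on the lid's front; with the lid shut it is at box x = -106, z = 172 (6 in front of the box, 8 below the lid's top). Knuckle 8 diameter, 74 long.
- hasp_end (a point): Middle of the rolled free end of the hasp, a steel strap 74 wide, 4 thick, 106 long. From the hinge axis: flat 0 to 38 (outer face 2 in front of the axis when home), upper slot 38 to 58 while it cranks outwards by 10, bridge 58 to 78 (outer face 12 in front of the axis when home), lower slot 78 to 95, flat end. The slots, 59 wide, let the eyes through.
- keeper_top (a point): Fixed point of the box at x = -126, y = 0, z = 132.5, level with the top of the upper eye. The keeper, a slotted steel plate with both eyes, sits anywhere from 12 left to 12 right of the middle, where the screws' friction (18 N) holds it; how far is not reported. The centre of the collar's underside belongs here, shifted along the box's y as the keeper is.
- keeper_low (a point): The same for the lower eye, 42 below. Each eye is a level U of 7 mm round bar, standing 41 out from the box front; clear width 18 along y, and in x 16 clear between the bridge of the home hasp and the inside of the U (8 either way of these points).
- pin: Retaining pin, 155 long, 160 g, round about its axis. Origin: centre of the collar's underside, on the axis; z points along the axis to the handle. Steel shank 14 diameter down to z = -76, then tapering to the tip; collar 24 diameter, z = 0 to 5; dark wooden handle 19 diameter, z = 5 to 60. Sliding it home takes 8 to 18 N, more than its weight.
- pin_grip (a point): Middle of the pin's wooden handle, 34 above the collar's underside on the axis: take it here. At the start the pin leans in the pot, about 28 degrees from upright, tip in the bottom, handle outside and leaning more or less towards the robot.
- pin_tip (a point): The pin's tip, flat, 8 diameter, 95 below the collar's underside; the taper to the 14 shank is 17 long. Set on the bar of an eye it stops; within about 5 of the eye's middle it enters.
- pot: White ceramic pot, 62 diameter, 82 high, wall 5, floor 7, loose, 350 g. Origin: centre of its underside, z up. It holds the pin.
- salt_shaker: Salt shaker, 44 diameter, 90 high, loose; origin centre of its underside. It stands at the other side of the box from the pot. Leave alone.
- pepper_mill: Brown pepper mill, 58 diameter, 170 high, loose; origin centre of its underside. Leave alone.
- mug: Green and white mug, 78 diameter, 101 high, loose; origin under its middle. Leave alone.

How it is judged:
By the outcome, as a careful person would: the job done as asked, in the order asked, and still so for the second after the job is handed in, with the robot touching nothing.
It also fails if it takes over 72 s, if anything falls off the work surface, if the arm or the gripper's body presses on something with over 40 N, if the wrist force passes 120 N, or if a joint passes its speed limit or range.

## Working session

There is one attempt and no reset: what is moved stays moved. The work goes in short steps, Python scripts to look and compute and a tool call to move; the robot and the scene stay as the last step left them, time stands still between calls to the robot, and variables do not carry over. Pictures are saved under pics/ and viewed, at most 12 in all, crops included, and the job is handed in when it is done.

```bash
ls; mkdir -p pics; python3 - <<'E'
from plant import r
import cv2,numpy as np
print(r.grip_depth, r.get_state())
ims=[]
for n in("side","top"):
    c=r.capture(n); np.savez(f"/tmp/{n}0.npz",**c)
    cv2.imwrite(f"pics/{n}0.png",c["frame"][:,:,::-1]); print(n,c["fx"],c["cx"],c["cy"],np.round(c["cam_to_world"],3).tolist())
E
```

```text
pics
plant.py
0.0188 {'time_s': 0.0, 'joints': array([ 8.41156805e+01,  2.05897923e+01,  6.34620750e-01, -1.95121282e-02,
       -7.01330185e+01, -1.65042459e+01]), 'qd': array([-0.00621467,  0.03712833,  0.02840037,  0.01856401,  0.03743246,
        0.07779051]), 'joint_torque': array([ 1.28761814e-03, -5.82714915e+01,  2.93049502e+01,  6.99714258e+00,
        6.76459749e-03, -1.57782697e-04]), 'tcp_pos': array([0.25697178, 0.62367021, 0.22564955]), 'eef_rot': array([ 1.79910232e+02, -7.46891964e-03, -2.23952046e+01]), 'contact_force': array([-0.09551124, -0.71438364, -1.1132543 ]), 'moment': array([-0.0005611 , -0.03963589,  0.01551577]), 'gripper_force': 0.0, 'gripper_width': 0.08743169447704385}
side 383.5157432356926 257.1917095792545 199.22376028914363 [[0.825, -0.288, 0.487, 0.087], [-0.565, -0.446, 0.694, -0.543], [0.017, -0.848, -0.53, 0.631], [0.0, 0.0, 0.0, 1.0]]
top 470.2332805481229 249.27202077545198 184.53962864646346 [[-0.022, -0.984, 0.179, 0.356], [-1.0, 0.023, 0.002, 0.079], [-0.006, -0.179, -0.984, 1.205], [0.0, 0.0, 0.0, 1.0]]
```

View pics/side0.png

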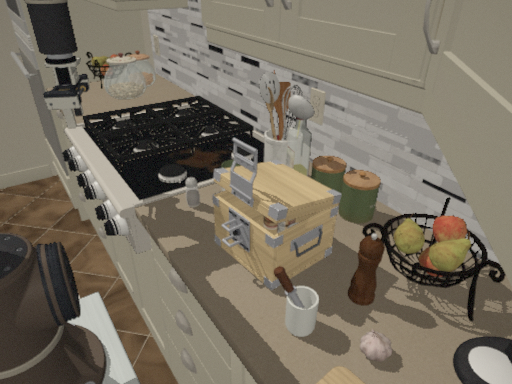

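View pics/top0.png

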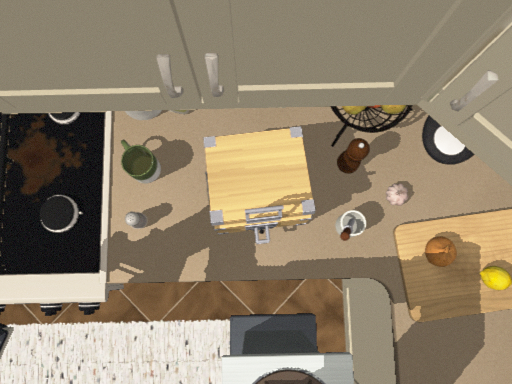

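The side view shows the box at about (275,225) with its hasp standing up at (243,170) and the lid a little open. The pot is at (300,310) with the handle at (282,275), the mill at (366,270) and the salt at (192,192). In the top view the lid corners are at (210,141), (296,132), (307,207) and (216,218), the pot rim is at (352,223) and the eyes are at (262,234).

```bash
cat > h.py <<'E'
import numpy as np,cv2
def cloud(c):
    z=c["z_map"];v,u=np.mgrid[:z.shape[0],:z.shape[1]]
    P=np.stack([(u-c["cx"])/c["fx"]*z,(v-c["cy"])/c["fy"]*z,z],-1)
    M=c["cam_to_world"];W=P@M[:3,:3].T+M[:3,3];W[z==0]=np.nan;return W
def ray(c,u,v,zp):
    M=c["cam_to_world"];d=M[:3,:3]@[(u-c["cx"])/c["fx"],(v-c["cy"])/c["fy"],1];o=M[:3,3]
    return o+d*(zp-o[2])/d[2]
E
python3 - <<'E'
from h import *
S=dict(np.load("/tmp/side0.npz"));T=dict(np.load("/tmp/top0.npz"))
WS=cloud(S);WT=cloud(T)
cv2.imwrite("pics/crop0.png",cv2.resize(S["frame"][125:345,185:345,::-1],None,fx=2.7,fy=2.7,interpolation=cv2.INTER_CUBIC))
p=lambda W,u,v:np.round(W[v,u],4).tolist()
print("lid pts",[ (q,p(WT,*q)) for q in [(212,143),(294,134),(305,207),(217,217),(255,180),(250,207)]])
# lid plane fit
reg=WT[145:200,220:290].reshape(-1,3);reg=reg[~np.isnan(reg).any(1)]
A=np.c_[reg[:,:2],np.ones(len(reg))];co=np.linalg.lstsq(A,reg[:,2],rcond=None)[0];print("plane",co,np.degrees(np.arctan(np.hypot(*co[:2]))),np.degrees(np.arctan2(co[1],co[0])))
# lower front face side view
for nm,(u0,u1,v0,v1) in dict(front=(222,265,222,262),right=(280,325,235,262)).items():
    q=WS[v0:v1,u0:u1].reshape(-1,3);q=q[~np.isnan(q).any(1)]
    for _ in range(6):
        m=np.median(q,0) if _==0 else q.mean(0);U,s,Vt=np.linalg.svd(q-m,full_matrices=False);n=Vt[2];d=(q-m)@n;q=q[abs(d)<max(.003,1.5*np.std(d))]
    print(nm,q.mean(0),n,len(q))
# pot rim
for W,nm,sl in((WT,"T",np.s_[195:250,330:380]),(WS,"S",np.s_[260:345,265:330])):
    f=(T if nm=="T" else S)["frame"][sl].astype(int);w=W[sl];m=(abs(w[...,2]-.082)<.005);q=w[m]
    (cx,cy),rad=cv2.minEnclosingCircle(q[:,:2].astype(np.float32));print("rim",nm,cx,cy,rad,len(q))
    hm=(w[...,2]>.09)&(w[...,2]<.2);q=w[hm];print("handle",len(q),q.min(0),q.max(0))
    for a,b in((.09,.1),(.1,.11),(.11,.12),(.12,.13),(.13,.14)):
        k=q[(q[:,2]>a)&(q[:,2]<b)]; print(len(k),k.mean(0).round(4) if len(k) else"")
E
```

```text
lid pts [((212, 143), [0.6379, 0.1623, 0.1854]), ((294, 134), [0.6546, -0.0221, 0.1847]), ((305, 207), [0.4843, -0.0356, 0.2195]), ((217, 217), [0.4678, 0.1506, 0.2158]), ((255, 180), [0.5487, 0.0682, 0.1989]), ((250, 207), [0.4879, 0.0805, 0.2124])]
plane [-0.18074724 -0.01726476  0.30243288] 10.29107679706053 -174.5437299220952
front [0.46151584 0.03524    0.08021637] [0.99277951 0.11579903 0.03129575] 1179
right [ 0.5590479  -0.04887262  0.08111825] [ 0.08436883 -0.99623707 -0.01983943] 1077
rim T 0.46229287981987 -0.16389185190200806 0.03070927783846855 147
handle 140 [ 0.41760017 -0.15704964  0.09598525] [ 0.45514154 -0.12077769  0.15347973]
11 [ 0.4465 -0.1456  0.0979]
22 [ 0.4498 -0.1503  0.1031]
11 [ 0.4456 -0.1437  0.1161]
12 [ 0.4398 -0.1418  0.1244]
10 [ 0.4344 -0.1338  0.1366]
rim S 0.4660760164260864 -0.1137554869055748 0.08169318735599518 321
handle 336 [ 0.41838781 -0.15889942  0.09040905] [ 0.47652946 -0.05291497  0.14937042]
56 [ 0.445  -0.142   0.0954]
51 [ 0.443  -0.1511  0.1045]
47 [ 0.4364 -0.1469  0.1151]
46 [ 0.4333 -0.1441  0.1247]
49 [ 0.429  -0.1404  0.1348]
```

View pics/crop0.png

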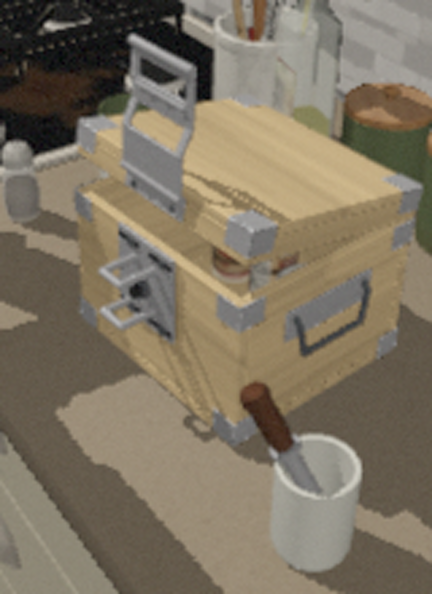

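The crop shows the hasp straight up, leaning back slightly, and the lid about 10° open. The two eyes stand out of the keeper plate, and the pin handle leans towards the robot and slightly left. Next I'll get the details in the box frame.

```bash
cat >> h.py <<'E'
import os
def box(W,yaw=5.2,c=(.5628,.0115)):
    a=np.radians(yaw);x=np.array([np.cos(a),np.sin(a)]);y=np.array([-x[1],x[0]])
    q=W[...,:2];return np.stack([q@x-c[0],q@y-c[1],W[...,2]],-1)
E
python3 - <<'E'
from h import *
S=dict(np.load("/tmp/side0.npz"));T=dict(np.load("/tmp/top0.npz"))
for nm,C in(("S",S),("T",T)):
    B=box(cloud(C)).reshape(-1,3);B=B[~np.isnan(B).any(1)]
    h=lambda a,lo,hi,st:print(np.histogram(a,np.arange(lo,hi,st))[0])
    m=(abs(B[:,1])<.1)&(B[:,2]>.02)&(B[:,2]<.14)&(abs(B[:,0]+.1)<.02);print(nm,"front x med",np.median(B[m&(abs(B[:,1])>.045),0]) if m.any() else 0)
    m=(abs(B[:,0])<.08)&(B[:,2]>.03)&(B[:,2]<.14)&(abs(B[:,1]+.11)<.02);print("right y med",np.median(B[m,1]), m.sum())
    m=(B[:,0]>-.09)&(B[:,0]<.09)&(B[:,2]>.17)&(B[:,2]<.23)&(abs(B[:,1])<.15);print("lid y range",np.percentile(B[m,1],[.3,99.7]))
    for lo,hi in((.07,.098),(.115,.14)):
        e=B[(B[:,0]<-.108)&(B[:,0]>-.16)&(abs(B[:,1])<.045)&(B[:,2]>lo)&(B[:,2]<hi)]
        if len(e):
            print("eye",len(e),"x",np.percentile(e[:,0],[2,50]),"y",np.percentile(e[:,1],[2,50,98]),"z",np.percentile(e[:,2],[5,50,95]))
            o=e[e[:,0]<-.133]; print("  outer",len(o),o[:,1].mean() if len(o) else "", np.round(np.sort(o[:,1])[[0,-1]],4) if len(o) else "")
    k=B[(B[:,2]>.225)&(abs(B[:,1])<.06)&(B[:,0]<-.03)&(B[:,0]>-.16)]
    for z in np.arange(.2,.32,.01):
        q=B[(abs(B[:,2]-z)<.005)&(abs(B[:,1])<.06)&(B[:,0]<-.05)&(B[:,0]>-.16)]
        if len(q): print(round(z,3),len(q),np.median(q,0).round(4),q.min(0).round(3),q.max(0).round(3))
E
```

```text
S front x med -0.09920103821685866
right y med -0.11076346975950867 1716
lid y range [-0.11276802  0.10731661]
eye 98 x [-0.1406293  -0.12804777] y [-0.01375448 -0.00121945  0.01664406] z [0.08684685 0.09004152 0.0916733 ]
  outer 36 0.0005850905513787563 [-0.0129  0.0153]
eye 103 x [-0.1408413  -0.12857905] y [-0.01377423 -0.00231696  0.01702688] z [0.12769553 0.13181623 0.13397921]
  outer 40 0.00022211161308954242 [-0.0132  0.0178]
0.2 121 [-0.0952 -0.0158  0.1989] [-0.099 -0.059  0.195] [-0.091  0.059  0.205]
0.21 342 [-0.0792 -0.0261  0.211 ] [-0.104 -0.06   0.205] [-0.05   0.06   0.215]
0.22 117 [-0.0997 -0.0152  0.2186] [-0.102 -0.059  0.215] [-0.083  0.058  0.225]
0.23 92 [-0.0998 -0.0046  0.2303] [-0.102 -0.039  0.225] [-0.097  0.033  0.235]
0.24 98 [-0.0996 -0.0055  0.2401] [-0.101 -0.039  0.235] [-0.097  0.037  0.245]
0.25 67 [-0.0986 -0.0039  0.2476] [-0.102 -0.038  0.245] [-0.092  0.037  0.255]
0.26 39 [-0.0927 -0.031   0.2598] [-0.097 -0.04   0.255] [-0.087  0.035  0.265]
0.27 97 [-0.0892 -0.0036  0.2702] [-0.092 -0.038  0.266] [-0.087  0.036  0.275]
0.28 97 [-0.0893 -0
[... 904 characters left out ...]
.2164] [-0.103 -0.06   0.215] [-0.064  0.06   0.225]
0.23 22 [-0.1013 -0.0024  0.2287] [-0.102 -0.033  0.225] [-0.101  0.028  0.235]
0.24 24 [-0.101   0.0028  0.2394] [-0.102 -0.036  0.236] [-0.097  0.036  0.245]
0.25 78 [-0.0991 -0.0011  0.2485] [-0.101 -0.036  0.245] [-0.096  0.036  0.254]
0.26 21 [-0.0943 -0.03    0.2598] [-0.097 -0.036  0.256] [-0.092  0.035  0.264]
0.27 12 [-0.0908  0.0003  0.2706] [-0.092 -0.036  0.265] [-0.09   0.037  0.273]
0.28 26 [-0.0914  0.0077  0.2837] [-0.093 -0.035  0.281] [-0.09   0.032  0.285]
0.29 18 [-0.0912 -0.004   0.2865] [-0.092 -0.029  0.285] [-0.09   0.029  0.289]
0.31 1 [-0.0935  0.0363  0.315 ] [-0.093  0.036  0.315] [-0.093  0.036  0.315]
  return _methods._mean(a, axis=axis, dtype=dtype,
  ret = ret.dtype.type(ret / rcount)
```

Careful with the scale: shifts go in shares of 0.8 m and turns go in shares of 360 degrees. That gives: 0.463 m / 0.8 = 0.5788, 0.42 m / 0.8 = 0.525, -27.6 degrees / 360 = -0.0767.

```bash
cat >> h.py <<'E'
from scipy.spatial.transform import Rotation as Rn
def bw(x,y,z,yaw=5.2,c=(.5628,.0115)):
    return np.r_[(Rn.from_euler("z",yaw,degrees=True).apply([x+c[0],y+c[1],0]))[:2],z]
def shift(p,rpy):
    from plant import r
    s=r.get_state();R=Rn.from_euler("xyz",s["eef_rot"],degrees=True)
    G=Rn.from_euler("xyz",rpy,degrees=True)
    print(np.round(np.r_[R.inv().apply(np.array(p)-s["tcp_pos"]),(R.inv()*G).as_rotvec(degrees=True)],4).tolist())
E
```

Call:
drive_effector --rows '[{"d":[0.5788,0.525,-0.0425],"rotvec":[0,0,-0.0767]},{"d":[0.5788,0.525,-0.0425],"rotvec":[0,0,-0.0767]},{"d":[0.5788,0.525,-0.0425],"rotvec":[0,0,-0.0767]},{"d":[0.5788,0.525,-0.0425],"rotvec":[0,0,-0.0767]},{"d":[0.5788,0.525,-0.0425],"rotvec":[0,0,-0.0767]},{"d":[0.5788,0.525,-0.0425],"rotvec":[0,0,-0.0767]},{"d":[0.5788,0.525,-0.0425],"rotvec":[0,0,-0.0767]},{"d":[0.5788,0.525,-0.0425],"rotvec":[0,0,-0.0767]},{"d":[0.5788,0.525,-0.0425],"rotvec":[0,0,-0.0767]},{"d":[0.5788,0.525,-0.0425],"rotvec":[0,0,-0.0767]},{"d":[0.5788,0.525,-0.0425],"rotvec":[0,0,-0.0767]},{"d":[0.5788,0.525,-0.0425],"rotvec":[0,0,-0.0767]}]' --jaw 0.055

```text
time_s: 1.1
tcp_pos: [0.4714, 0.171, 0.2539]
eef_rot: [-180.0, -0.0, 5.2]
contact_force: [1.2, 1.0, -0.4]
gripper_width: 0.0549
gripper_force: 0.0
```

```bash
python3 -c "
from h import *
shift(bw(-.035,0,.26),[180,0,5.2])"
```

```text
[0.0428, 0.1161, -0.0061, -0.0121, -0.004, 0.0297]
```

To row units: 0.116 m / 0.8 = 0.145, 0.043 m / 0.8 = 0.0538.

Call:
drive_effector --rows '[{"d":[0.0538,0.145,-0.005]},{"d":[0.0538,0.145,-0.005]},{"d":[0.0538,0.145,-0.005]},{"d":[0.0538,0.145,-0.005]},{"d":[0.0538,0.145,0.0375]},{"d":[0.0538,0.145,0.0563]},{"d":[0.0538,0.145,0.0688]},{"d":[0.0538,0.145,0.075]}]'

```text
time_s: 1.77
tcp_pos: [0.5236, 0.0608, 0.1925]
eef_rot: [179.9, 0.2, 5.2]
contact_force: [-3.4, -1.6, 4.9]
gripper_width: 0.0549
gripper_force: 2.3
```

Call:
drive_effector --rows '[{"d":[0,0,0.005]},{"d":[0,0,0.01]},{"d":[0,0,0.015]},{"d":[0,0,0.02]},{"d":[0,0,0.0238]},{"d":[0,0,0.0238]}]'

```text
time_s: 2.27
tcp_pos: [0.525, 0.0618, 0.18]
eef_rot: [-180.0, -0.2, 5.3]
contact_force: [-21.8, 0.8, 42.9]
gripper_width: 0.0551
gripper_force: 21.8
```

To row units: -0.131 m / 0.8 = -0.1638, -0.06 m / 0.8 = -0.075.

Call:
drive_effector --rows '[{"d":[0,0,-0.025]},{"d":[0,0,-0.0425]},{"d":[-0.025,0,-0.0425]},{"d":[-0.05,0,-0.0425]},{"d":[-0.075,0,-0.0425]},{"d":[-0.1,0,-0.0425]},{"d":[-0.125,0,-0.0425]},{"d":[-0.1438,0,-0.0425]},{"d":[-0.1638,0,-0.0425]},{"d":[-0.1638,0,-0.0425]}]'

```text
time_s: 3.1
tcp_pos: [0.3926, 0.0497, 0.2091]
eef_rot: [-179.9, -0.1, 5.2]
contact_force: [-1.3, -1.1, -1.4]
gripper_width: 0.0548
gripper_force: 0.0
```

```bash
python3 - <<'E'
from h import *
from plant import r
s=r.get_state();print(box(s["tcp_pos"]),s["joints"])
c=r.capture("side");B=box(cloud(c));b=B[(B[...,0]<-.06)&(B[...,0]>-.25)&(abs(B[...,1])<.03)&(B[...,2]>.15)]
print(b[:,2].max());cv2.imwrite("pics/s1.png",cv2.resize(c["frame"][100:345,165:345,::-1],None,fx=2.4,fy=2.4))
m=(abs(B[...,0])<.08)&(abs(B[...,1])<.1)&(abs(B[...,2]-.18)<.02);print("lid z",np.median(B[m],0))
E
```

```text
[-0.16729426  0.00244304  0.20907275] [ 3.61617644e+01 -6.51781410e+00 -3.33495539e+01 -4.79619239e-02
 -6.30169964e+01  5.90992086e+01]
0.5803984272584054
lid z [ 0.00392519 -0.02530966  0.18086785]
```

View pics/s1.png

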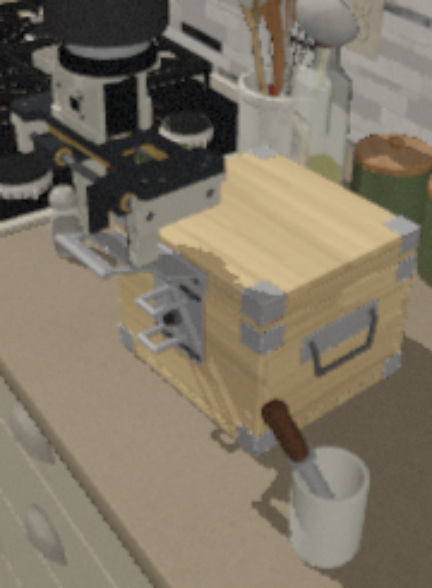

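The lid is shut and the hasp now leans forward at about (110,255), under the fingers. I'll push it down and then in.

To row units: 0.083 m / 0.8 = 0.1038, 0.075 m / 0.8 = 0.0938.

Call:
drive_effector --rows '[{"d":[0,0,0.0188]},{"d":[0,0,0.0375]},{"d":[0,0,0.0563]},{"d":[0,0,0.075]},{"d":[0,0,0.0938]},{"d":[0,0,0.1038]},{"d":[0.0125,0,0.1038]},{"d":[0.025,0,0.1038]},{"d":[0.0375,0,0.1038]},{"d":[0.0438,0,0.1038]}]'

```text
time_s: 3.98
tcp_pos: [0.4312, 0.0532, 0.1262]
eef_rot: [-180.0, -0.1, 5.2]
contact_force: [-1.6, 0.2, -0.3]
gripper_width: 0.0551
gripper_force: 0.8
```

```bash
python3 - <<'E'
from h import *
from plant import r
print(box(r.get_state()["tcp_pos"]))
E
```

```text
[-0.12857516  0.00243608  0.12619535]
```

To row units: 0.005 m / 0.8 = 0.0063, 0.004 m / 0.8 = 0.005.

Call:
drive_effector --rows '[{"d":[0.0025,0,0]},{"d":[0.005,0,0]},{"d":[0.0063,0,0]},{"d":[0.0063,0,0]}]'

```text
time_s: 4.32
tcp_pos: [0.4333, 0.0531, 0.1257]
eef_rot: [-180.0, 0.1, 5.2]
contact_force: [-4.0, 2.1, 2.0]
gripper_width: 0.0552
gripper_force: 2.2
```

Call:
drive_effector --rows '[{"d":[0.0019,0,0]},{"d":[0.0038,0,0]},{"d":[0.0038,0,0]}]'

```text
time_s: 4.57
tcp_pos: [0.435, 0.0532, 0.1253]
eef_rot: [-180.0, 0.2, 5.2]
contact_force: [-9.2, 2.6, 1.8]
gripper_width: 0.0551
gripper_force: 4.4
```

```bash
python3 - <<'E'
from h import *
from plant import r
print(box(r.get_state()["tcp_pos"]))
c=r.capture("side");cv2.imwrite("pics/s2.png",cv2.resize(c["frame"][125:275,185:305,::-1],None,fx=3,fy=3))
E
```

```text
[-0.1247641   0.00203325  0.12528823]
```

View pics/s2.png

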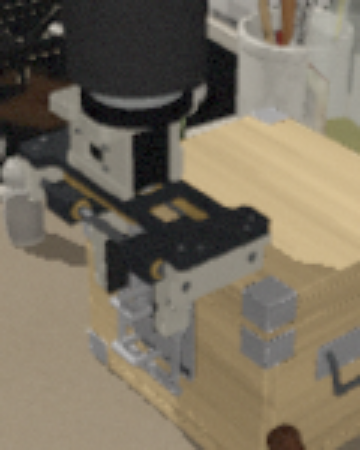

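The hasp is down over the eyes and pressed in with about 9 N. Now I'll back off and work out the pin axis from the two views.

Call:
drive_effector --rows '[{"d":[-0.025,0,0]},{"d":[-0.0375,0,0]},{"d":[-0.0375,0,-0.0375]},{"d":[-0.0375,0,-0.075]},{"d":[-0.0375,0,-0.125]},{"d":[-0.0375,0,-0.15]}]'

```text
time_s: 5.12
tcp_pos: [0.4085, 0.0511, 0.2506]
eef_rot: [-179.9, -0.4, 5.3]
contact_force: [2.3, 0.7, 0.5]
gripper_width: 0.0549
gripper_force: 0.0
```

```bash
cat > pin.py <<'E'
from h import *
def axis(S,T,es,et):
    N=[];O=[];L=[]
    for C,(u0,u1,v0,v1) in((S,es),(T,et)):
        f=C["frame"][v0:v1,u0:u1].astype(int)
        m=((f.max(-1)<135)&(f[...,0]>f[...,2]+15)&(f[...,0]>1.45*f[...,2])).astype(np.uint8)
        n,lab,st,_=cv2.connectedComponentsWithStats(m);k=1+st[1:,4].argmax()
        p=np.argwhere(lab==k)[:,::-1]+[u0,v0];c=p.mean(0);d=np.linalg.svd(p-c,full_matrices=False)[2][0]
        t=(p-c)@d;e=[c+d*t.min(),c+d*t.max()];M=C["cam_to_world"]
        rays=[M[:3,:3]@[(q[0]-C["cx"])/C["fx"],(q[1]-C["cy"])/C["fy"],1] for q in e]
        n=np.cross(*rays);N.append(n/np.linalg.norm(n));O.append(M[:3,3]);L.append(rays);print(len(p),np.round(e,1).tolist())
    a=np.cross(*N);a/=np.linalg.norm(a);a*=np.sign(a[2])
    A=np.array(N+[a]);P=np.linalg.solve(A,[N[0]@O[0],N[1]@O[1],a@np.array([.44,-.14,.12])])
    print("axis",a,"lean",np.degrees(np.arccos(a[2])),"P",P)
    for i in(0,1):
        for q in L[i]:
            X=np.linalg.lstsq(np.c_[a,-q],O[i]-P,rcond=None)[0];print(i,"end",P+a*X[0])
    return a,P
E
python3 - <<'E'
from pin import *
S=dict(np.load("/tmp/side0.npz"));T=dict(np.load("/tmp/top0.npz"))
axis(S,T,(268,298,262,296),(338,356,223,243))
E
```

```text
315 [[277.9, 266.0], [291.2, 290.3]]
92 [[348.0, 228.0], [342.6, 239.8]]
axis [-0.31881639  0.31102633  0.89533163] lean 26.448941361195537 P [ 0.43889224 -0.14013666  0.11965301]
0 end [ 0.4271124  -0.12864465  0.15273433]
0 end [ 0.44728482 -0.14832416  0.09608416]
1 end [ 0.44859102 -0.14959845  0.09241596]
1 end [ 0.41570454 -0.11751553  0.18477102]
```

```bash
cat >> h.py <<'E'
def pinpose(a,yref):
    a=np.array(a)/np.linalg.norm(a);z=-a;y=np.array(yref,float);y-=y@z*z;y/=np.linalg.norm(y)
    return Rn.from_matrix(np.c_[np.cross(y,z),y,z]).as_euler("xyz",degrees=True)
E
python3 -c "
from h import *
a=np.array([-.3188,.3110,.8953]);g=np.array([.4374,-.1387,.1239])
e=pinpose(a,[.7,-.7,0]);print(e)
shift(g-.0188*a+.085*a+[0,0,.0],e)"
```

```text
[153.55398216  -0.35296217  45.        ]
[-0.0082, 0.1693, 0.0671, -25.208, 9.1241, -39.0146]
```

To row units: 0.169 m / 0.8 = 0.2113, 0.165 m / 0.8 = 0.2063, -39 degrees / 360 = -0.1083.

Call:
drive_effector --rows '[{"d":[-0.0125,0.0375,0],"rotvec":[-0.0083,0.0028,-0.0139]},{"d":[-0.0125,0.075,0],"rotvec":[-0.0167,0.0056,-0.0278]},{"d":[-0.0125,0.125,0],"rotvec":[-0.0278,0.0083,-0.0417]},{"d":[-0.01,0.175,0],"rotvec":[-0.0361,0.0125,-0.0556]},{"d":[-0.01,0.2063,0.0125],"rotvec":[-0.0472,0.0167,-0.0722]},{"d":[-0.01,0.2113,0.025],"rotvec":[-0.0583,0.0208,-0.0889]},{"d":[-0.01,0.2113,0.0375],"rotvec":[-0.0694,0.025,-0.1083]},{"d":[-0.01,0.2113,0.05],"rotvec":[-0.07,0.0253,-0.1083]},{"d":[-0.01,0.2113,0.05],"rotvec":[-0.07,0.0253,-0.1083]},{"d":[-0.01,0.2113,0.05],"rotvec":[-0.07,0.0253,-0.1083]}]' --jaw 0.045

```text
time_s: 5.95
tcp_pos: [0.4153, -0.1183, 0.2081]
eef_rot: [153.9, 0.0, 44.9]
contact_force: [0.2, -0.1, -1.4]
gripper_width: 0.0453
gripper_force: 0.0
```

```bash
python3 - <<'E'
from pin import *
from plant import r
a=np.array([-.3188,.3110,.8953]);g=np.array([.4374,-.1387,.1239])
e=pinpose(a,[.7,-.7,0]);shift(g+.0662*a,e);shift(g-.0188*a,e);print(r.get_state()["joints"])
c=r.capture("side");cv2.imwrite("pics/s3.png",cv2.resize(c["frame"][100:345,165:345,::-1],None,fx=2.4,fy=2.4))
E
```

```text
[0.0009, -0.0104, 0.0226, -0.3525, 0.3985, 0.0528]
[0.0015, -0.0099, 0.1076, -0.3525, 0.3985, 0.0528]
[ 31.40613046 -15.77363865 -58.21697974  35.76865894 -47.05131437
  78.78544004]
```

View pics/s3.png

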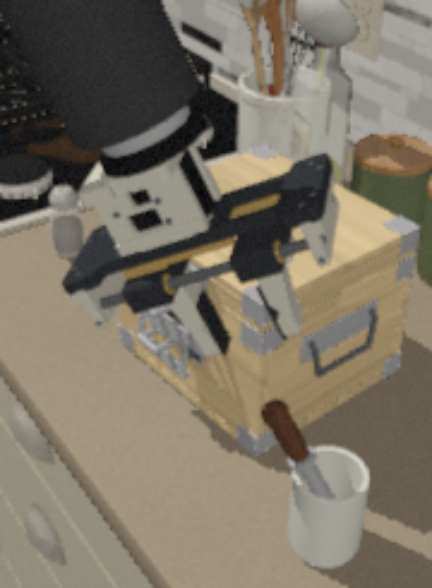

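The view shows the gripper tilted along the pin axis above the handle at (275,410), the hasp hanging over the eyes at (165,340), and the pot untouched. Joint 3 is near its limit here. Going down and outward should relax it, so I'll check halfway.

To row units: 0.05 m / 0.8 = 0.0625, 0.045 m / 0.8 = 0.0563.

Call:
drive_effector --rows '[{"d":[0.0013,-0.0125,0.0313]},{"d":[0.0013,-0.0125,0.0563]},{"d":[0.0013,-0.0125,0.0625]},{"d":[0.0013,-0.0125,0.0625]}]'

```text
time_s: 6.33
tcp_pos: [0.4371, -0.1271, 0.1772]
eef_rot: [155.6, 0.9, 44.5]
contact_force: [-1.3, -0.7, -0.1]
gripper_width: 0.0453
gripper_force: 0.0
```

```bash
python3 - <<'E'
from pin import *
from plant import r
a=np.array([-.3188,.3110,.8953]);g=np.array([.4374,-.1387,.1239])
e=pinpose(a,[.7,-.7,0]);shift(g-.0188*a,e);print(r.get_state()["joints"])
W=cloud(dict(np.load("/tmp/top0.npz")));w=W[130:180,330:375];q=w[w[...,2]>.12];print("mill",np.median(q,0))
E
```

```text
[-0.0067, -0.0137, 0.0709, -2.0312, 1.324, 0.022]
[ 25.10172663  -9.50584995 -58.2302345   37.87231284 -39.98834372
  80.3443922 ]
mill [ 0.6262453  -0.16963869  0.15384052]
```

```bash

python3 -c "
from h import *
a=np.array([-.245,.239,.940]);t=np.array([.4394,-.1407,.1133])
e=pinpose(a,[.7,-.7,0]);print(e);shift(t+.05*a,e);shift(t,e)"
```

```text
[159.99439315  -0.25859974  45.        ]
[-0.008, -0.0123, 0.0131, 4.4085, 1.2361, -0.088]
[-0.0069, -0.0162, 0.063, 4.4085, 1.2361, -0.088]
```

To row units: 0.055 m / 0.8 = 0.0688, 0.05 m / 0.8 = 0.0625, 4.4 degrees / 360 = 0.0122.

Call:
drive_effector --rows '[{"d":[-0.01,-0.015,0.0125],"rotvec":[0.0122,0.0033,0]},{"d":[-0.01,-0.0163,0.0313],"rotvec":[0.0122,0.0033,0]},{"d":[-0.0088,-0.0175,0.05],"rotvec":[0.0122,0.0033,0]},{"d":[-0.0088,-0.0188,0.0625],"rotvec":[0.0122,0.0033,0]},{"d":[-0.0088,-0.02,0.0688],"rotvec":[0.0122,0.0033,0]},{"d":[-0.0088,-0.02,0.0688],"rotvec":[0.0122,0.0033,0]}]'

```text
time_s: 6.83
tcp_pos: [0.4426, -0.1383, 0.1284]
eef_rot: [160.6, -0.2, 44.9]
contact_force: [-1.3, 0.0, -0.4]
gripper_width: 0.0452
gripper_force: 0.0
```

```bash
python3 - <<'E'
from h import *
from plant import r
a=np.array([-.245,.239,.940]);t=np.array([.4394,-.1407,.1133])
e=pinpose(a,[.7,-.7,0]);shift(t,e);print(r.get_state()["joints"])
c=r.capture("side");cv2.imwrite("pics/s4.png",cv2.resize(c["frame"][200:345,205:345,::-1],None,fx=4,fy=4))
E
```

```text
[-0.0041, -0.0055, 0.014, -0.6043, 0.1109, -0.0178]
[ 18.06921241  -3.6057078  -58.21673651  34.97187384 -30.98832237
  87.28971708]
```

View pics/s4.png

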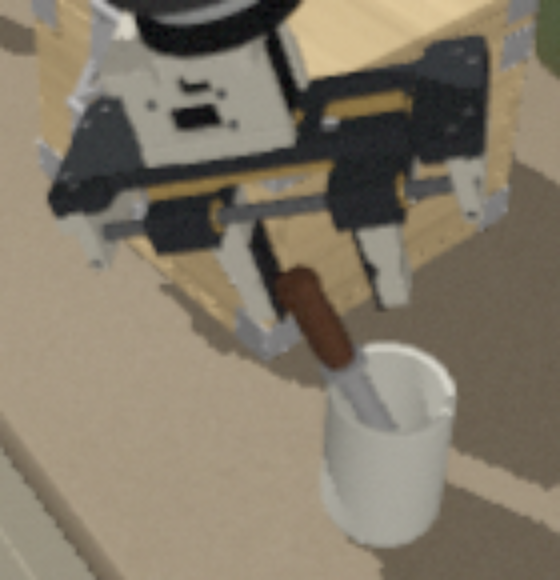

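The handle top, at (300,285) in the crop, sits between the open fingers. The arm is still short at joint 3's limit, so I'll use less radial tilt.

```bash

python3 -c "
from h import *
a=np.array([-.15,.22,.964]);t=np.array([.437,-.1397,.1148])
e=pinpose(a,[.7,-.7,0]);print(e);shift(t,e)"
```

```text
[164.8347484    2.93932371  45.        ]
[-0.0051, -0.0073, 0.0122, 4.2544, -2.9761, -0.9787]
```

Careful with the scale: shifts go in shares of 0.8 m and turns go in shares of 360 degrees. That gives: 0.012 m / 0.8 = 0.015, -0.007 m / 0.8 = -0.0088, 4.2 degrees / 360 = 0.0117.

Call:
drive_effector --rows '[{"d":[-0.0063,-0.0088,0.0025],"rotvec":[0.0117,-0.0083,-0.0028]},{"d":[-0.0063,-0.0088,0.0075],"rotvec":[0.0117,-0.0083,-0.0028]},{"d":[-0.0063,-0.0088,0.015],"rotvec":[0.0117,-0.0083,-0.0028]},{"d":[-0.0063,-0.0088,0.015],"rotvec":[0.0117,-0.0083,-0.0028]}]'

```text
time_s: 7.22
tcp_pos: [0.4384, -0.1393, 0.1148]
eef_rot: [164.6, 2.9, 45.1]
contact_force: [-0.5, 0.8, -1.2]
gripper_width: 0.0449
gripper_force: 0.0
```

```bash
python3 - <<'E'
from pin import *
from plant import r
a=np.array([-.15,.22,.964]);t=np.array([.437,-.1397,.1148])
e=pinpose(a,[.7,-.7,0]);shift(t,e);print(r.get_state()["joints"])
# handle seen now in side view, in tool frame
c=r.capture("side");f=c["frame"].astype(int);W=cloud(c)
m=(f.max(-1)<135)&(f[...,0]>f[...,2]+15)&(f[...,0]>1.45*f[...,2])&(W[...,2]>.08)&(W[...,2]<.16)&(abs(W[...,0]-.435)<.04)&(abs(W[...,1]+.14)<.04)
s=r.get_state();q=Rn.from_euler("xyz",s["eef_rot"],degrees=True).inv().apply(W[m]-s["tcp_pos"])
for z in np.arange(-.035,.025,.01):
    k=q[abs(q[:,2]-z)<.005]; print(round(z,3),len(k),k.mean(0).round(4) if len(k) else "",k.min(0).round(3) if len(k) else "",k.max(0).round(3) if len(k) else "")
E
```

```text
[-0.0012, -0.0007, -0.0001, 0.199, -0.0939, 0.0807]
[ 1.81098785e+01 -8.32691017e-02 -5.36355280e+01  2.68248830e+01
 -3.48592768e+01  9.54458640e+01]
-0.035 68 [-0.0034 -0.005  -0.0328] [-0.013 -0.021 -0.038] [ 0.013  0.005 -0.03 ]
-0.025 50 [-0.0073 -0.0026 -0.0258] [-0.014 -0.02  -0.03 ] [ 0.011  0.006 -0.02 ]
-0.015 44 [-0.0063  0.0009 -0.015 ] [-0.011 -0.02  -0.02 ] [ 0.011  0.008 -0.01 ]
-0.005 48 [-0.006   0.0022 -0.0049] [-0.011 -0.021 -0.01 ] [ 0.01  0.01 -0.  ]
0.005 41 [-0.006   0.005   0.0052] [-0.01  -0.005  0.   ] [0.004 0.012 0.01 ]
0.015 16 [-0.0061  0.0064  0.0133] [-0.008 -0.     0.011] [-0.003  0.011  0.016]
```

Within the fingers and centred. Closing now.

Call:
drive_effector --rows '[{},{},{},{},{},{}]' --jaw 0.0 --squeeze 15

```text
time_s: 7.77
tcp_pos: [0.4384, -0.1393, 0.1157]
eef_rot: [164.7, 2.8, 45.1]
contact_force: [1.0, -1.3, 1.3]
gripper_width: 0.0234
gripper_force: 14.5
```

Call:
drive_effector --rows '[{},{},{}]' --squeeze 45

```text
time_s: 8.02
tcp_pos: [0.4391, -0.1391, 0.1161]
eef_rot: [164.7, 2.8, 45.1]
contact_force: [2.9, -2.9, 6.1]
gripper_width: 0.0217
gripper_force: 43.3
```

Call:
drive_effector --rows '[{"d":[0,0,-0.0125]},{"d":[0,0,-0.025]},{"d":[0,0,-0.0375]}]'

```text
time_s: 8.27
tcp_pos: [0.432, -0.133, 0.1435]
eef_rot: [164.9, 3.0, 45.0]
contact_force: [0.8, -1.2, -2.6]
gripper_width: 0.0185
gripper_force: 44.8
```

Call:
drive_effector --rows '[{"d":[0,0,-0.0375]},{"d":[0,0,-0.075]},{"d":[0,0,-0.1125]},{"d":[0,0,-0.1125]}]'

```text
time_s: 8.6
tcp_pos: [0.4211, -0.1116, 0.2353]
eef_rot: [164.6, 2.5, 45.1]
contact_force: [1.6, 0.2, -1.1]
gripper_width: 0.0182
gripper_force: 44.8
```

```bash
python3 -c "
from h import *
shift([.43,-.10,.285],[180,0,5.2]);shift(bw(-.126,.003,.285),[180,0,5.2])"
```

```text
[0.0123, 0.0116, -0.049, 15.6423, -2.9435, 40.0035]
[0.1239, -0.0894, -0.0819, 15.6423, -2.9435, 40.0035]
```

To row units: 0.124 m / 0.8 = 0.155, 0.11 m / 0.8 = 0.1375, 40 degrees / 360 = 0.1111.

Call:
drive_effector --rows '[{"d":[0,0,-0.0375],"rotvec":[0.0056,0,0.0139]},{"d":[0.015,0.015,-0.0613],"rotvec":[0.0111,-0.0028,0.0333]},{"d":[0.015,0.015,-0.0613],"rotvec":[0.0222,-0.0042,0.05]},{"d":[0.0375,-0.0063,-0.0675],"rotvec":[0.0306,-0.0056,0.0694]},{"d":[0.0625,-0.0313,-0.075],"rotvec":[0.0433,-0.0081,0.0889]},{"d":[0.0875,-0.0563,-0.0825],"rotvec":[0.0433,-0.0081,0.1111]},{"d":[0.1125,-0.075,-0.09],"rotvec":[0.0433,-0.0081,0.1111]},{"d":[0.1375,-0.0975,-0.0975],"rotvec":[0.0433,-0.0081,0.1111]},{"d":[0.155,-0.1118,-0.1024],"rotvec":[0.0433,-0.0081,0.1111]},{"d":[0.155,-0.1118,-0.1024],"rotvec":[0.0433,-0.0081,0.1111]},{"d":[0.155,-0.1118,-0.1024],"rotvec":[0.0433,-0.0081,0.1111]}]'

```text
time_s: 9.52
tcp_pos: [0.4319, 0.0535, 0.2788]
eef_rot: [179.9, 0.5, 5.2]
contact_force: [-1.4, -0.7, -2.1]
gripper_width: 0.0183
gripper_force: 44.8
```

```bash
python3 - <<'E'
from pin import *
from plant import r
for n in("side","top"):
    c=r.capture(n);np.savez(f"/tmp/{n}1.npz",**c)
    s=r.get_state();M=c["cam_to_world"];W=cloud(c)
    q=Rn.from_euler("xyz",s["eef_rot"],degrees=True).inv().apply((W-s["tcp_pos"]).reshape(-1,3)).reshape(W.shape)
    k=(abs(q[...,0])<.02)&(abs(q[...,1])<.02)&(q[...,2]>.0)&(q[...,2]<.14)
    for z in np.arange(.005,.135,.01):
        a=q[k&(abs(q[...,2]-z)<.005)]
        if len(a):print(n,round(z,3),len(a),a.mean(0).round(4),a.min(0).round(3),a.max(0).round(3))
    B=box(W);k=(abs(B[...,1])<.045)&(B[...,0]<-.1)&(B[...,0]>-.15)
    for z in np.arange(.06,.14,.007):
        a=B[k&(abs(B[...,2]-z)<.0035)]
        if len(a) and n=="side":print("box z",round(z,3),len(a),a.min(0).round(3),np.median(a,0).round(3))
c=dict(np.load("/tmp/side1.npz"));cv2.imwrite("pics/s5.png",cv2.resize(c["frame"][125:265,195:300,::-1],None,fx=4,fy=4))
E
```

```text
side 0.005 30 [-0.0039  0.0052  0.006 ] [-0.008 -0.01   0.   ] [0.006 0.011 0.01 ]
side 0.015 32 [-0.0014  0.0061  0.0154] [-0.006 -0.004  0.011] [0.011 0.011 0.02 ]
side 0.025 46 [-0.0009  0.0073  0.0232] [-0.01  -0.01   0.021] [0.012 0.014 0.03 ]
side 0.035 24 [0.0009 0.0054 0.035 ] [-0.004 -0.003  0.031] [0.007 0.01  0.039]
side 0.045 30 [0.0023 0.0059 0.0447] [-0.003 -0.     0.04 ] [0.009 0.009 0.05 ]
side 0.055 29 [0.0022 0.0058 0.0549] [-0.003 -0.001  0.05 ] [0.009 0.009 0.06 ]
side 0.065 23 [0.0024 0.0065 0.0645] [-0.002  0.001  0.06 ] [0.008 0.01  0.069]
side 0.075 32 [0.004  0.0063 0.0751] [-0.001  0.001  0.07 ] [0.013 0.01  0.08 ]
side 0.085 23 [0.0047 0.006  0.0854] [-0.    -0.002  0.08 ] [0.011 0.009 0.09 ]
side 0.095 24 [0.0045 0.0063 0.095 ] [0.    0.002 0.09 ] [0.01  0.009 0.1  ]
side 0.105 32 [0.0101 0.0067 0.1047] [ 0.001 -0.002  0.1  ] [0.02  0.017 0.11 ]
side 0.115 23 [0.0121 0.0067 0.1157] [ 0.003 -0.     0.111] [0.02  0.016 0.119]
side 0.125 20 [0.0182 0.0076 0.1251] [ 0.008 -0.001  0.121] [0.02 0.02 0.13]
box z 0.06 3 [-0.101 -0.037  0.057] [-0.1   -0.01   0.057]
box z 0.067 39 [-0.129 -0.04   0.064] [-0.126 -0.023  0.068]
box z 0.074 42 [-0.127 -0.038  0.071] [-0.126 -0.024  0.074]
box z 0.081 53 [-0.127 -0.038  0.078] [-0.124 -0.022  0.079]
box z 0.088 93 [-0.141 -0.038  0.085] [-0.126 -0.008  0.089]
box z 0.095 56 [-0.14  -0.044  0.092] [-0.123 -0.019  0.096]
box z 0.102 81 [-0.125 -0.04   0.099] [-0.123 -0.007  0.102]
box z 0.109 81 [-0.125 -0.039  0.106] [-0.114 -0.007  0.109]
box z 0.116 84 [-0.124 -0.038  0.113] [-0.12  -0.011  0.116]
box z 0.123 49 [-0.121 -0.039  0.12 ] [-0.104 -0.011  0.124]
box z 0.13 126 [-0.141 -0.042  0.127] [-0.12  -0.004  0.131]
box z 0.137 59 [-0.139 -0.039  0.134] [-0.111 -0.007  0.137]
```

View pics/s5.png

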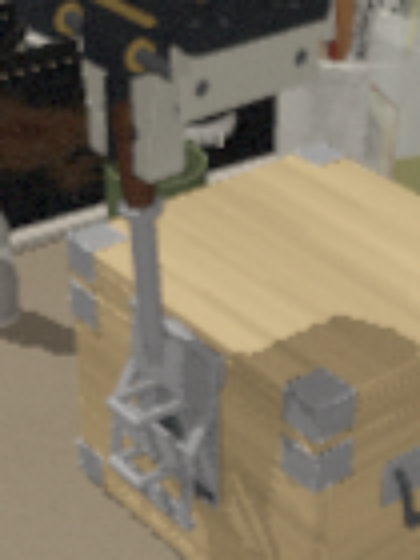

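The pin is held above the eyes, with its tip near (155,370) over the upper eye at (145,395). It leans 3.8° in the tool's x direction, so I'll correct that and measure again.

To row units: 0.01 m / 0.8 = 0.0125, -0.002 m / 0.8 = -0.0025, -3.8 degrees / 360 = -0.0106.

Call:
drive_effector --rows '[{"d":[-0.0025,-0.0019,0],"rotvec":[0,-0.0056,0]},{"d":[-0.0025,-0.0019,0.0063],"rotvec":[0,-0.0106,0]},{"d":[-0.0025,-0.0019,0.0125],"rotvec":[0,-0.0106,0]},{"d":[-0.0025,-0.0019,0.0125],"rotvec":[0,-0.0106,0]},{"d":[-0.0025,-0.0019,0.0125],"rotvec":[0,-0.0106,0]}]'

```text
time_s: 10.03
tcp_pos: [0.4303, 0.0534, 0.2695]
eef_rot: [179.8, 4.1, 5.1]
contact_force: [0.0, -0.2, -1.8]
gripper_width: 0.0183
gripper_force: 44.8
```

```bash
cat > meas.py <<'E'
from h import *
from plant import r
s=r.get_state();t=s["tcp_pos"];print("tcp box",box(t).round(4),s["eef_rot"].round(2))
for n,b in(("side",(.0008,-.0027)),("top",(-.0007,-.0004))):
    c=r.capture(n);B=box(cloud(c))
    if n=="top":
        e=B[(B[...,0]<-.133)&(B[...,0]>-.15)&(abs(B[...,1])<.04)&(abs(B[...,2]-.131)<.008)];print("top eye",len(e),e.min(0).round(4) if len(e) else"",e.max(0).round(4) if len(e) else"")
        continue
    for z in np.arange(t[2]-.12,t[2]-.03,.01):
        k=B[(abs(B[...,2]-z)<.005)&(abs(B[...,0]+.126)<.014)&(abs(B[...,1]-.002)<.014)]
        if len(k)and z>.14: print(n,round(z,3),len(k),k.mean(0).round(4),np.percentile(k,3,0).round(4),np.percentile(k,97,0).round(4))
    for z in(.0885,.1305):
        e=B[(B[...,0]<-.134)&(B[...,0]>-.15)&(abs(B[...,1])<.04)&(abs(B[...,2]-z)<.006)];print("eye",len(e),np.percentile(e,2,0).round(4),np.percentile(e,98,0).round(4)) if len(e) else 0
E
python3 meas.py
```

```text
tcp box [-0.1295  0.0026  0.2695] [179.84   4.13   5.07]
side 0.149 10 [-0.1303 -0.0037  0.1516] [-0.133  -0.0057  0.1484] [-0.1272 -0.0004  0.154 ]
side 0.159 18 [-0.1318 -0.0045  0.16  ] [-0.1348 -0.0072  0.1554] [-1.266e-01  1.000e-04  1.639e-01]
side 0.169 26 [-0.1314 -0.0046  0.1695] [-0.1362 -0.0086  0.1655] [-1.228e-01 -1.000e-04  1.738e-01]
side 0.179 24 [-0.1318 -0.0046  0.1799] [-0.1352 -0.0074  0.1753] [-0.1263  0.0005  0.1842]
side 0.189 24 [-0.1314 -0.0044  0.1898] [-0.1356 -0.0076  0.1848] [-1.260e-01  1.000e-04  1.939e-01]
side 0.199 24 [-0.131  -0.0048  0.1999] [-0.1355 -0.0081  0.1958] [-0.1254 -0.0011  0.2043]
side 0.209 27 [-0.1317 -0.0035  0.2095] [-0.1356 -0.0072  0.2053] [-0.1251  0.0029  0.2138]
side 0.219 30 [-0.1312 -0.0035  0.2191] [-0.1351 -0.0066  0.2147] [-0.1244  0.0026  0.2234]
side 0.229 29 [-0.1308 -0.0037  0.2296] [-0.1353 -0.0074  0.2249] [-0.123   0.0019  0.2343]
eye 33 [-0.1407 -0.0125  0.0862] [-0.1351  0.0161  0.0921]
eye 38 [-0.1413 -0.0134  0.1272] [-0.135   0.0158  0.1344]
top eye 0
```

To row units: 0.025 m / 0.8 = 0.0313, -0.002 m / 0.8 = -0.0025.

Call:
drive_effector --rows '[{"d":[0,-0.0025,0]},{"d":[0.0009,-0.0025,0.0125]},{"d":[0.0016,-0.0025,0.0225]},{"d":[0.0023,-0.0025,0.0313]},{"d":[0.0023,-0.0025,0.0313]}]'

```text
time_s: 10.55
tcp_pos: [0.4297, 0.0559, 0.243]
eef_rot: [179.8, 4.2, 5.1]
contact_force: [-0.1, 0.6, -2.1]
gripper_width: 0.018
gripper_force: 44.8
```

Call:
drive_effector --rows '[{"d":[0.0005,0,0.0063]},{"d":[0.0009,0,0.0125]},{"d":[0.0009,0,0.0125]}]'

```text
time_s: 10.8
tcp_pos: [0.4304, 0.0561, 0.234]
eef_rot: [179.9, 4.1, 5.1]
contact_force: [2.7, -0.4, -4.7]
gripper_width: 0.018
gripper_force: 44.8
```

```bash
python3 meas.py
```

```text
tcp box [-0.1291  0.0053  0.234 ] [179.87   4.14   5.14]
side 0.144 23 [-0.1293 -0.0022  0.1436] [-0.1343 -0.006   0.1398] [-0.1198  0.0033  0.1485]
side 0.154 25 [-0.1305 -0.002   0.1541] [-0.135  -0.0051  0.1497] [-0.1256  0.0027  0.1585]
side 0.164 24 [-0.1302 -0.0015  0.1642] [-0.1337 -0.005   0.1593] [-0.1254  0.0036  0.1687]
side 0.174 23 [-0.1296 -0.0018  0.1744] [-0.1339 -0.0041  0.17  ] [-0.1244  0.0022  0.1788]
side 0.184 27 [-0.1301 -0.0005  0.1838] [-0.1343 -0.0045  0.1795] [-0.1238  0.0054  0.1878]
side 0.194 28 [-0.13   -0.0008  0.1938] [-0.1343 -0.0041  0.1897] [-0.1224  0.0057  0.1978]
eye 34 [-0.1411 -0.0126  0.0861] [-0.1353  0.0164  0.0923]
eye 38 [-0.1407 -0.0129  0.1273] [-0.1342  0.0167  0.1348]
top eye 0
```

The tip is in the upper eye and the y matches. Continuing.

Call:
drive_effector --rows '[{"d":[0.0005,0,0.0063]},{"d":[0.0009,0,0.0125]},{"d":[0.0009,0,0.0125]}]'

```text
time_s: 11.15
tcp_pos: [0.4303, 0.056, 0.2243]
eef_rot: [179.9, 4.1, 5.1]
contact_force: [1.5, -1.0, -5.0]
gripper_width: 0.0181
gripper_force: 44.8
```

Call:
drive_effector --rows '[{"d":[0.0005,0,0.0063]},{"d":[0.0009,0,0.0125]},{"d":[0.0009,0,0.0125]}]'

```text
time_s: 11.4
tcp_pos: [0.4301, 0.056, 0.2141]
eef_rot: [179.9, 4.1, 5.1]
contact_force: [2.5, -0.8, -6.5]
gripper_width: 0.0184
gripper_force: 44.8
```

```bash
python3 -c "
from h import *
from plant import r
s=r.get_state();print(box(s['tcp_pos']),s['contact_force'],s['moment'])"
```

```text
[-0.12938228  0.00524543  0.21406985] [ 2.49281316 -0.84546223 -6.54135773] [-0.03028523 -1.70937215  0.02433487]
```

To row units: 0.01 m / 0.8 = 0.0125, 0.005 m / 0.8 = 0.0063.

Call:
drive_effector --rows '[{"d":[0.0005,0,0.0063]},{"d":[0.0009,0,0.0125]},{"d":[0.0009,0,0.0125]},{"d":[0.0009,0,0.0125]}]'

```text
time_s: 11.73
tcp_pos: [0.4302, 0.056, 0.2043]
eef_rot: [179.9, 4.1, 5.1]
contact_force: [2.8, 0.6, -6.1]
gripper_width: 0.0185
gripper_force: 44.8
```

```bash
python3 meas.py
python3 - <<'E'
from plant import r
import cv2
s=r.get_state();print(s["contact_force"],s["moment"])
c=r.capture("side");cv2.imwrite("pics/s6.png",cv2.resize(c["frame"][145:265,195:300,::-1],None,fx=5,fy=5))
E
```

```text
tcp box [-0.1292  0.0053  0.2043] [179.87   4.14   5.13]
side 0.144 21 [-0.1307 -0.0019  0.1446] [-0.1346 -0.0047  0.1401] [-0.1248  0.0033  0.149 ]
side 0.154 23 [-0.1299 -0.0017  0.1542] [-0.1343 -0.0053  0.1496] [-0.1247  0.0036  0.1585]
side 0.164 24 [-0.1301 -0.0013  0.1643] [-0.1343 -0.0041  0.1594] [-0.1238  0.0046  0.1687]
eye 32 [-0.1409 -0.0122  0.086 ] [-0.1354  0.0165  0.0924]
eye 39 [-0.1404 -0.0124  0.1277] [-0.1341  0.0153  0.1339]
top eye 0  
[ 4.1222118   0.13652277 -7.79811489] [ 0.02301529 -1.97201407 -0.02576595]
```

View pics/s6.png

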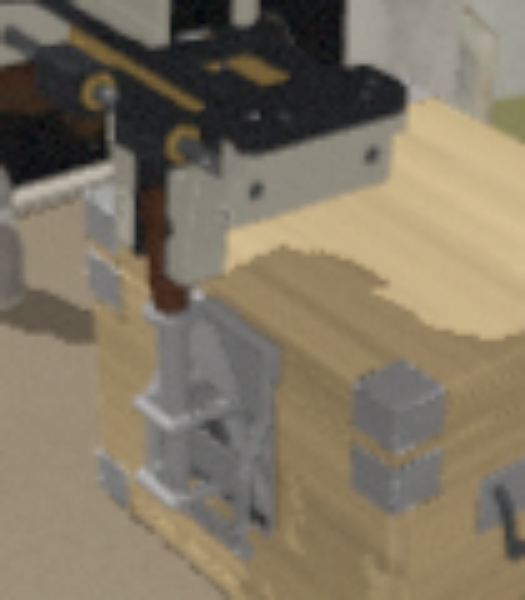

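The pin goes through both eyes (upper at (180,405), lower at (190,490)) with the collar at (170,315). I'll ease it 2 mm towards the box and keep going down.

To row units: 0.01 m / 0.8 = 0.0125, 0.006 m / 0.8 = 0.0075.

Call:
drive_effector --rows '[{"d":[0.0019,0,0.0038]},{"d":[0.0028,0,0.0075]},{"d":[0.0034,0,0.0125]},{"d":[0.0034,0,0.0125]}]'

```text
time_s: 12.22
tcp_pos: [0.4315, 0.0559, 0.1938]
eef_rot: [179.9, 4.2, 5.1]
contact_force: [-0.1, -0.0, -3.2]
gripper_width: 0.0184
gripper_force: 44.8
```

Call:
drive_effector --rows '[{"d":[0.0005,0,0.0063]},{"d":[0.0009,0,0.0125]},{"d":[0.0009,0,0.0125]}]'

```text
time_s: 12.47
tcp_pos: [0.4316, 0.0558, 0.1837]
eef_rot: [179.9, 4.2, 5.1]
contact_force: [0.7, -0.6, -4.5]
gripper_width: 0.0183
gripper_force: 44.8
```

Call:
drive_effector --rows '[{"d":[0.0005,0,0.0063]},{"d":[0.0009,0,0.0125]},{"d":[0.0009,0,0.0125]}]'

```text
time_s: 12.72
tcp_pos: [0.4315, 0.0559, 0.1733]
eef_rot: [179.9, 4.2, 5.1]
contact_force: [-1.1, -0.2, -5.9]
gripper_width: 0.0182
gripper_force: 44.8
```

```bash
python3 -c "
from h import *
from plant import r
s=r.get_state();print(box(s['tcp_pos']),s['contact_force'],s['moment'])"
```

```text
[-0.12798017  0.00506629  0.17330443] [-1.08242049 -0.2054103  -5.90812704] [ 0.05931523 -0.47048335 -0.01959474]
```

Call:
drive_effector --rows '[{"d":[0.0005,0,0.0063]},{"d":[0.0008,0,0.01]},{"d":[0.0008,0,0.01]}]'

```text
time_s: 12.97
tcp_pos: [0.4318, 0.0559, 0.1657]
eef_rot: [179.9, 4.2, 5.1]
contact_force: [-0.1, -0.8, -4.8]
gripper_width: 0.0185
gripper_force: 44.8
```

Call:
drive_effector --rows '[{"d":[0.0003,0,0.0025]},{"d":[0.0004,0,0.005]},{"d":[0.0004,0,0.005]}]'

```text
time_s: 13.22
tcp_pos: [0.432, 0.0559, 0.1622]
eef_rot: [179.9, 4.2, 5.1]
contact_force: [-2.1, -1.1, -1.7]
gripper_width: 0.0178
gripper_force: 44.8
```

```bash
python3 - <<'E'
from h import *
from plant import r
s=r.get_state();print(box(s['tcp_pos']),s['contact_force'],s['moment'])
c=r.capture("side");B=box(cloud(c))
cv2.imwrite("pics/s7.png",cv2.resize(c["frame"][145:265,195:300,::-1],None,fx=5,fy=5))
for z in np.arange(.066,.165,.007):
    k=B[(abs(B[...,2]-z)<.0035)&(B[...,0]<-.1)&(B[...,0]>-.16)];h=k[(abs(k[:,1])<.037)&(abs(k[:,1])>.0295)];p=k[abs(k[:,1]-.001)<.016]
    print(round(z,3),"rail x",np.median(h[:,0]).round(4) if len(h) else"","min",p.min(0).round(4) if len(p) else"",p.max(0).round(4) if len(p) else"")
E
```

```text
[-0.12747963  0.00505223  0.16219876] [-2.07769126 -1.07468986 -1.74294427] [-0.05301536  0.40348616  0.03176997]
0.066 rail x -0.1187 min [-0.1353 -0.0135  0.0631] [-0.1032  0.0051  0.0688]
0.073 rail x -0.1169 min [-0.1347 -0.0134  0.0696] [-0.1014  0.0162  0.0763]
0.08 rail x -0.1181 min [-0.1339 -0.014   0.0769] [-0.117  -0.0018  0.0796]
0.087 rail x -0.1185 min [-0.1421 -0.014   0.0854] [-0.1158  0.0166  0.0905]
0.094 rail x -0.1185 min [-0.1389 -0.0121  0.0905] [-0.1178  0.0152  0.0964]
0.101 rail x -0.1151 min [-0.1352 -0.0136  0.098 ] [-0.1025  0.0024  0.1042]
0.108 rail x -0.1164 min [-0.1335 -0.0136  0.1046] [-0.1023  0.0041  0.1112]
0.115 rail x -0.1167 min [-0.1338 -0.0126  0.1115] [-0.102   0.0167  0.1185]
0.122 rail x -0.1123 min [-0.1356 -0.0143  0.1199] [-0.1022  0.012   0.1251]
0.129 rail x -0.1069 min [-0.1408 -0.0146  0.1266] [-0.1028  0.0154  0.1325]
0.136 rail x -0.108 min [-0.1406 -0.0149  0.1326] [-0.1074  0.0165  0.1394]
0.143 rail x -0.1074 min [-0.1382 -0.0139  0.1395] [-0.1067  0.012   0.1463]
0.15 rail x -0.1074 min [-0.1339 -0.0136  0.1466] [-0.1075  0.0065  0.1529]
0.157 rail x -0.1071 min [-0.135  -0.0146  0.1535] [-0.1073  0.0066  0.1604]
0.164 rail x -0.1073 min [-0.1354 -0.0109  0.1609] [-0.106   0.0149  0.1674]
```

View pics/s7.png

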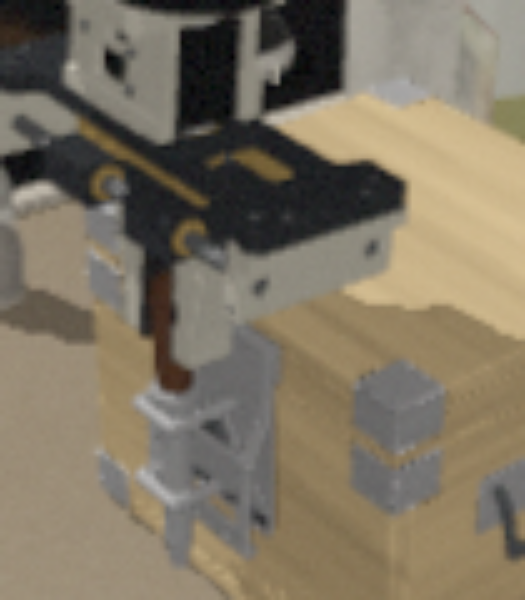

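The hasp is now home (rails at −0.117) and the collar at (175,395) is a few mm above the upper eye. Pressing the last bit in small steps.

To row units: 0.002 m / 0.8 = 0.0025, 0.001 m / 0.8 = 0.0013.

Call:
drive_effector --rows '[{"d":[0.0001,0,0.0013]},{"d":[0.0001,0,0.0025]},{"d":[0.0001,0,0.0025]}]'

```text
time_s: 13.52
tcp_pos: [0.4322, 0.056, 0.1605]
eef_rot: [179.9, 4.1, 5.1]
contact_force: [-1.8, 0.5, 0.7]
gripper_width: 0.0181
gripper_force: 44.8
```

Call:
drive_effector --rows '[{"d":[0.0001,0,0.0013]},{"d":[0.0001,0,0.0025]},{"d":[0.0001,0,0.0025]}]'

```text
time_s: 13.77
tcp_pos: [0.4326, 0.0559, 0.1593]
eef_rot: [179.8, 4.1, 5.2]
contact_force: [-3.6, -1.4, 8.0]
gripper_width: 0.0181
gripper_force: 44.9
```

To row units: 0.002 m / 0.8 = 0.0025, 0.001 m / 0.8 = 0.0013.

Call:
drive_effector --rows '[{"d":[0.0001,0,0.0013]},{"d":[0.0001,0,0.0025]},{"d":[0.0001,0,0.0025]}]'

```text
time_s: 14.02
tcp_pos: [0.4331, 0.0558, 0.1588]
eef_rot: [179.8, 4.0, 5.2]
contact_force: [-7.1, -2.8, 21.8]
gripper_width: 0.0184
gripper_force: 45.0
```

Call:
drive_effector --rows '[{"d":[0.0001,0,0.0013]},{"d":[0.0001,0,0.0025]},{"d":[0.0001,0,0.0025]}]'

```text
time_s: 14.27
tcp_pos: [0.4338, 0.0557, 0.1583]
eef_rot: [179.8, 3.9, 5.2]
contact_force: [-8.9, -2.7, 34.4]
gripper_width: 0.0181
gripper_force: 45.0
```

```bash
python3 - <<'E'
from h import *
from plant import r
c=r.capture("side");B=box(cloud(c))
for z in np.arange(.131,.156,.003):
    p=B[(abs(B[...,2]-z)<.002)&(B[...,0]<-.12)&(B[...,0]>-.16)&(abs(B[...,1])<.018)]
    print(round(z,3),len(p),p.min(0).round(4),p.max(0).round(4)) if len(p) else 0
E
```

```text
0.131 41 [-0.141  -0.014   0.1291] [-0.1221  0.0172  0.1329]
0.134 39 [-0.1404 -0.014   0.1321] [-0.1205  0.0172  0.1358]
0.137 26 [-0.1373 -0.0082  0.1355] [-0.1202  0.0108  0.1388]
0.14 9 [-0.1332 -0.0082  0.1385] [-0.1232  0.0108  0.1414]
0.143 9 [-0.1338 -0.0054  0.1414] [-0.1233  0.0043  0.1449]
0.146 11 [-0.1347 -0.0047  0.1449] [-0.1203  0.0018  0.1479]
0.149 11 [-0.1348 -0.0062  0.1473] [-0.1203  0.002   0.1507]
0.152 10 [-0.1348 -0.0048  0.1503] [-0.1261  0.0074  0.1539]
0.155 9 [-0.1349 -0.0046  0.1531] [-0.1285  0.0079  0.1568]
```

It stops hard at the computed seat height, with the collar on the eye. I'll unload, open, retreat and check.

To row units: -0.004 m / 0.8 = -0.005, -0.003 m / 0.8 = -0.0038.

Call:
drive_effector --rows '[{"d":[-0.0013,0,-0.0038]},{"d":[-0.0013,0,-0.005]}]'

```text
time_s: 14.48
tcp_pos: [0.4322, 0.0559, 0.1594]
eef_rot: [179.9, 4.0, 5.2]
contact_force: [1.5, -2.0, -2.2]
gripper_width: 0.0182
gripper_force: 45.0
```

Call:
drive_effector --rows '[{},{},{},{},{}]' --jaw 0.045

```text
time_s: 14.9
tcp_pos: [0.4314, 0.056, 0.1584]
eef_rot: [179.9, 4.1, 5.1]
contact_force: [0.7, -0.4, 0.1]
gripper_width: 0.0431
gripper_force: 0.0
```

Call:
drive_effector --rows '[{"d":[-0.0013,0,-0.0188]},{"d":[-0.0025,0,-0.0375]},{"d":[-0.005,0,-0.075]},{"d":[-0.01,0,-0.125]},{"d":[-0.0125,0,-0.1625]},{"d":[-0.0125,0,-0.2]},{"d":[-0.0125,0,-0.225]},{"d":[-0.0125,0,-0.225]}]'

```text
time_s: 15.57
tcp_pos: [0.4363, 0.0571, 0.3433]
eef_rot: [180.0, 3.7, 5.2]
contact_force: [1.0, 1.2, 0.5]
gripper_width: 0.0449
gripper_force: 0.0
```

```bash
python3 - <<'E'
from h import *
from plant import r
c=r.capture("side");B=box(cloud(c))
cv2.imwrite("pics/s8.png",cv2.resize(c["frame"][135:345,185:345,::-1],None,fx=2.8,fy=2.8,interpolation=cv2.INTER_CUBIC))
h=B[(abs(B[...,2]-.104)<.01)&(abs(B[...,1]+.033)<.004)&(B[...,0]<-.108)&(B[...,0]>-.16)];print("rail",np.median(h,0))
for z in np.arange(.131,.2,.006):
    p=B[(abs(B[...,2]-z)<.003)&(B[...,0]<-.112)&(B[...,0]>-.16)&(abs(B[...,1])<.018)]
    print(round(z,3),len(p),p.min(0).round(4),p.max(0).round(4)) if len(p) else 0
E
```

```text
rail [-0.11906896 -0.03419271  0.10552379]
0.131 61 [-0.1419 -0.0143  0.1282] [-0.1128  0.0175  0.1338]
0.137 46 [-0.1382 -0.0117  0.134 ] [-0.1123  0.0139  0.1396]
0.143 12 [-0.1352 -0.0058  0.1404] [-0.1235  0.0041  0.1457]
0.149 18 [-0.135  -0.0061  0.1462] [-0.1232  0.0069  0.1519]
0.155 20 [-0.135  -0.0069  0.1522] [-0.1193  0.0063  0.1577]
0.161 25 [-0.1345 -0.0058  0.1583] [-0.1181  0.0071  0.1639]
0.167 17 [-0.1343 -0.006   0.1646] [-0.1196  0.0069  0.1699]
0.173 20 [-0.1355 -0.0056  0.1701] [-0.1171  0.0057  0.1758]
0.179 20 [-0.1355 -0.0065  0.176 ] [-0.1192  0.0036  0.182 ]
0.185 24 [-0.1362 -0.0085  0.1826] [-0.1199  0.0078  0.1877]
0.191 48 [-0.1355 -0.007   0.1883] [-0.1169  0.0137  0.1935]
0.197 2 [-0.1289 -0.0029  0.1942] [-0.1265  0.0004  0.1943]
```

View pics/s8.png

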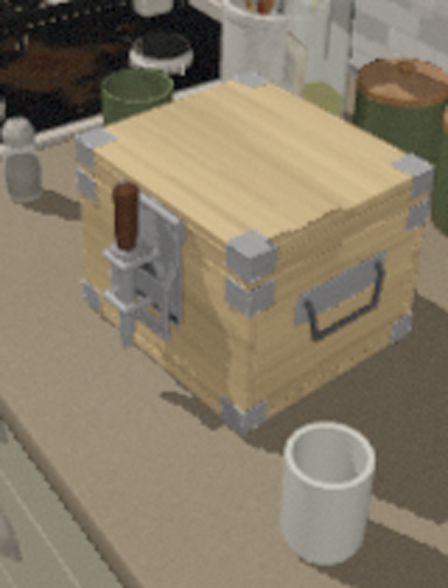

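The lid is shut, the hasp is flat at (165,255), and the pin stands upright with its collar on the upper eye at (125,255). The handle top is at 0.193 m, matching a seated pin. The pot is standing at (328,490).

Call:
drive_effector --rows '[{},{}]'

```text
time_s: 15.78
tcp_pos: [0.4338, 0.0565, 0.3378]
eef_rot: [179.8, 4.2, 5.1]
contact_force: [-0.1, -0.1, -0.2]
gripper_width: 0.0448
gripper_force: 0.0
```

```bash
python3 -c "
from plant import r
print(r.close_job())"
```

```text
the job is handed in; nothing more can be done
None
```

I handed the job in at 15.8 s: the lid is shut, the hasp is home over both eyes, the pin is in with its collar on the upper eye, and the pot is still standing; I didn't touch the shaker, mill or mug.

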